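Close the ratchet-held lever press

TASK

Close the small lever press on the brass blank in its die: press the yellow pawl pad fully down so that the pawl swings clear of the ratchet teeth and stays there, then push the red pad of the raised lever down until the lever is against its bottom stop. Do not force the lever while the pawl is in the teeth, do not lift the lever, and leave the pawl free and the loose things on the bench alone. It is all done by pressing and pushing with the fingertips, nothing needs grasping; move clear at the end.

Things in the scene. Friction and masses are not known exactly. Their poses are not given: they have to be found in the camera images.
- press: Green lever press fixed to the bench; position and yaw vary. Base 120 (x) x 230 (y) x 20 mm; origin on the bench straight below the lever's pivot, z up. The lever points along the press's own -y, the pawl pad lies on its +y side, x is the axis of both hinges. Two green side plates (60 mm wide in all) rise to 165 mm at the pivot and to 210 mm at y = +62 to +86 mm. Ram at y = -70 mm.
- lever_pivot (a point): Centre of the lever's hinge, on the press's axis, 150 mm above the bench; axes as the press.
- lever_pad (a point): Centre of the top face of the red round pad (48 mm across, 14 mm thick) at the lever's end. It turns with the lever in the press's y-z plane: at joint value q, with a = 0.42 - q (lever's angle above level), it lies at y = -(190 cos a - 20 sin a), z = 190 sin a + 20 cos a mm from the pivot, and tilts by a. About 245 mm above the bench at the start, 132 mm when fully down.
- pawl_pad (a point): Centre of the top face of the yellow thumb pad (34 in x, 32 in y, 7 mm thick) on the pawl's tail, 130 mm from the lever's pivot towards the press's +y, 216 mm above the bench at the start. The pawl's hinge is 75 mm behind, 50 mm above the lever's pivot; pressed with about 3 N, the pad sinks about 22 mm, almost straight down and tilting, to its stop. Friction keeps the pawl where it is left.
- lever (a joint): Lever angle, rad: -0.035 to 0.035 raised as found, growing as it goes down, 0.62 against its bottom stop (the ram is then on the blank). With the pawl in, a tooth stops it at 0.05 to 0.08. Once the pawl is free, pushing it takes about 4 to 6 N at the pad; friction keeps it where it is left. It can also be lifted, to -0.2.
- pawl (a joint): Angle of the pawl, rad: 0 in the teeth (as found), 0.40 with its pad fully down; clear of the teeth from about 0.15.
- punch: Loose steel punch, 20 mm across, 60 mm high, standing beside the press; origin at the centre of its foot. Leave alone.
- die_ring: Loose brass ring, 52 mm across, 18 mm high, lying on the bench near the lever's end; origin at the centre of its underside. Leave alone.
- jar: Loose amber jar with a black lid, 52 mm across, 65 mm high, beside the press; origin at the centre of its foot. Leave alone.
- sanding_block: Loose cork sanding block, 80 x 35 x 28 mm, behind the pawl end of the press; origin under its centre. Leave alone.
- hammer: Loose small hammer lying on the left of the bench. Leave alone.
- graver: Loose straight hand tool with a handle lying on the right of the bench. Leave alone.
- loupe: Loose black eye loupe, 36 mm across, 32 mm high, standing on the far right of the bench; origin at the centre of its foot. Leave alone.

How it is judged:
On the way, in this order (a step that is already met when the one before it is completed fails the run):
1. the pawl is pressed clear of the teeth while the lever is still up (value of joint pawl above 0.28 rad and value of joint lever below 0.15 rad), for 0.1 s.
2. the lever is pushed down to its bottom stop (value of joint lever above 0.585 rad), for 0.1 s.
At the end, for the whole second after the job is handed in: The lever rests within 0.04 rad (8 mm at its pad) of its bottom stop, and the pawl is still free of the teeth (above 0.2 rad) (value of joint lever above 0.58 rad and value of joint pawl above 0.2 rad and velocity of joint lever between -0.05 and 0.05 rad/s); the robot touches nothing.
It fails at once if the lever is forced past a tooth while the pawl is in the teeth (value of joint lever above 0.12 rad and value of joint pawl below 0.1 rad).
It fails at once if the lever is lifted (value of joint lever below -0.1 rad).
It fails at once if a loose bystander is moved by more than 25 mm, lifted or knocked over (distance of any of punch, die_ring, jar, sanding_block, hammer, graver, loupe from where it was at the start of the episode above 0.025 m or angle between any of punch, jar, loupe's own z axis and vertical above 0.5 rad).
It also fails if it takes over 42 s, if anything falls off the work surface, if the arm or the gripper's body presses on something with over 40 N, if the wrist force passes 120 N, or if a joint passes its speed limit or range.

ROBOT

A 7-joint arm with a two-finger parallel gripper is mounted at the origin on the work surface. World frame = base frame: x ahead of the robot, y to its left, z up, the work surface at z = 0. Lengths are in m, angles in rad, forces in N, time in s.
With the tool pointing down it reaches from about 0.4 to 0.85 m from the base axis. Payload 10.4 kg.
Tool frame: the origin (TCP) lies between the finger pads; the fingertips stand manip.finger_overhang ahead of it and the grasp point (between the pads) lies 11 mm behind it (manip.finger_overhang is the distance from the TCP to the fingertips, in m); x points along the fingers, z is the direction in which the jaws open and shut, and the axes are right-handed (so a half turn about x gives the same grasp; the last joint's range is limited). The gripper opens to 85 mm and grips with 20 to 120 N. Pads are 22 mm wide; open, the fingers measure 114 mm over their backs; the gripper's body (76 mm by 85 mm) begins 54 mm behind the grasp point. The pads swing forward as they close: fully open they stand 13 mm farther back than shut.
Start: joints at [1.153, 0.332, -0.065, 1.46, 0.022, 1.35, -0.088], TCP at [0.24, -0.577, 0.239] pointing down, gripper open.
Joint ranges: [-2.6, 2.6], [-0.5, 2.12], [-1.47, 1.34], [0.16, 2.42], [-1.27, 4.41], [0.06, 2.06], [-2.6, 2.6]. Speed limits (rad/s): [2.22, 2.22, 2.79, 2.79, 3.14, 3.14, 3.14].

INTERFACE

Orientations are given as a unit quaternion [x, y, z, w].
In Python, from workcell import get_obs, camera, workorder, manip gives the robot as it stands. The module is installed in compiled form; this text tells all that it offers.
- The arm moves only by the tool play_rows, never from a script. Its argument "increments" is text: rows parted by semicolons, each of 4 numbers parted by spaces: the shift along the tool's x, y, z in m, then the turn about the tool's x in rad. A call has 1 to 20 rows; each row shifts and turns the pose as measured when the row begins, along the tool's axes as they then stand; what a row does not reach is not made up. A row lasts 1/10 s, in which the tool goes at most 50 mm and 8.59 degrees, less where a joint would pass 70% of its speed; a pose out of reach is approached as far as the arm can. A call is refused whole if a number of a shift passes 0.05 or a number of a turn 0.15, either way. A call with a gripper value outside its range is refused whole. "hand" is the gripper command: -1 is fully open, 1 is shut, values between are in proportion, set as the call begins (left out, the last holds). The fingers move at their own pace and stop on an object; "squeeze" is the grip in N (left out, the last holds). Time passes only in rows, so rows that do not move let the fingers close. It gives the time, the measured TCP pose, the force and the opening at its end, in the units of the state.
- get_obs(): the state, without advancing time (a new reading comes with each control period).
- camera(name): name is "scene" or "top" or "wrist"; returns a dict with "img" (480x640x3 uint8, blue, green, red), "fov_y" (degrees; the focal length in pixels is half the picture's height over the tangent of half this angle, whatever the lens; pixels are square), "cx", "cy" (the principal point, pixels), "R" (3x3) and "t" (3): a world point X has camera coordinates R X + t; the wrist camera has in their place "tool_from_camera" (4x4, takes a point from camera to tool coordinates, whose origin is the TCP and whose axes are the tool frame's). Camera axes: x right, y down, z forward; pixel columns grow to the right and rows downward; lengths in m; the calibration is good to about 2 mm. The wrist camera is an equidistant fisheye: a pixel r from the principal point sees the ray r / f radians off the axis. A picture is of the moment at which its call begins: read the wrist's pose just before it. There is no depth.
- workorder.hand_in(): hands the job in, once; it reports no verdict.
The state is a dict: "clock": time; "joint_pos": joint angles; "joint_velocities": joint speeds; "tau": joint torques, N m; "position": TCP position; "ee_rot": TCP orientation; "ft_force": force on the tool from outside, world axes, zero at the start; "torque": the same for the moment, N m; "grip_width": opening from 0.0 (shut) to 1.0 (fully open).
Only numpy, scipy, OpenCV 4.12 (cv2) and the standard library are available. Lean on these libraries where they do the work, as an engineer would, in place of code of your own. Each camera call takes 0.05 s, during which the arm holds its last target.

## Working session

There is one attempt and no reset: what is moved stays moved. The work goes in short steps, Python scripts to look and compute and a tool call to move; the robot and the scene stay as the last step left them, time stands still between calls to the robot, and variables do not carry over. Pictures are saved under pics/ and viewed, and the job is handed in when it is done.

Besides the shell and the picture viewer there is one more tool, called after ">>>" by a JSON object that holds its "method" and its "body", one argument or row to a line. play_rows: Moves the arm, as the interface text tells. Its arguments: {"type":"object","properties":{"increments":{"type":"string"},"hand":{"type":"number"},"squeeze":{"type":"number"}},"required":["increments"]}

```bash
mkdir -p pics; python3 - <<'E'
from workcell import get_obs, camera, manip
import cv2
o=get_obs()
for k in o: print(k,o[k])
print(manip.finger_overhang)
for n in("scene","top"):
    c=camera(n); cv2.imwrite(f"pics/{n}0.png",c["img"]); print(n,c["fov_y"],c["cx"],c["cy"],c["R"],c["t"])
E
```

```text
clock 0.0
joint_pos [ 1.15341921  0.33283702 -0.06470311  1.46095184  0.02159968  1.34990153
 -0.08848032]
joint_velocities [-4.32629244e-04  3.54691351e-04 -4.66714730e-04 -5.29352072e-05
 -2.05699716e-03 -8.99920913e-04 -3.47072387e-04]
tau [ 7.52948381e-04 -6.25460243e+01  4.92977793e-02 -3.91612816e+01
  1.60701008e-02  9.91578359e-03  3.22122241e-05]
position [ 0.2402315  -0.57658696  0.23853267]
ee_rot [ 0.39247895  0.58877893 -0.39196789  0.58792926]
ft_force [0.75795335 0.00573096 0.33604226]
torque [ 0.03656499  0.01513714 -0.09080065]
grip_width 0.9984179343983438
0.008
scene 57.7020806031398 308.21326084943036 237.07500077692632 [[ 0.3686295   0.92957582  0.00104121]
 [ 0.51953835 -0.20509732 -0.82946669]
 [-0.77083864  0.30630684 -0.55855521]] [-0.20788982 -0.1588498   1.57803963]
top 54.18009072680758 325.71541490547315 238.58353656457618 [[-0.02648611 -0.99964443  0.00308088]
 [-0.99393273  0.0260054  -0.1068712 ]
 [ 0.10675308 -0.00589279 -0.9942681 ]] [0.02588115 0.60507885 1.40105499]
```

View pics/scene0.png

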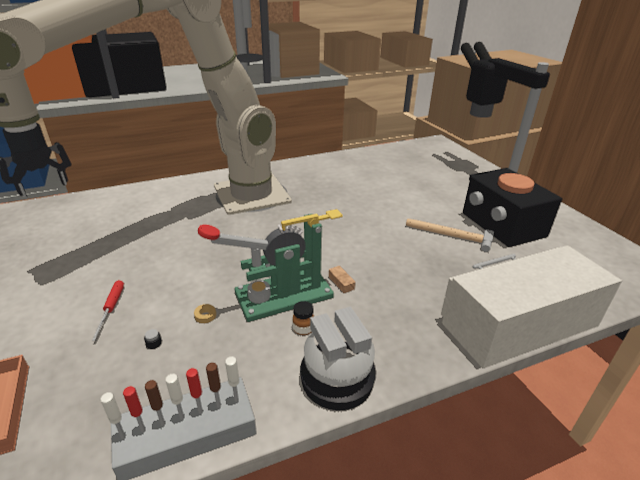

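View pics/top0.png

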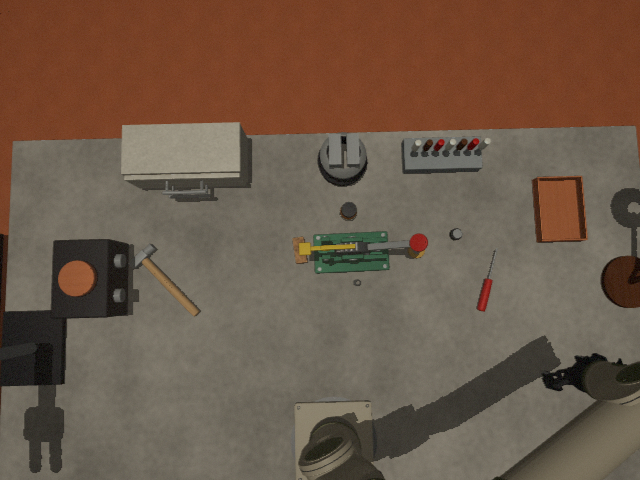

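The top view shows the red pad at about (419,243), the yellow pad at about (305,248) and the green base at about (350,252). The scene view shows the red pad at (208,232) and the yellow pad at about (333,215). Next I'll triangulate both pads.

```bash
cat > h.py <<'E'
import numpy as np, cv2
from workcell import get_obs, camera
def ray(c,u,v):
    f=240/np.tan(np.radians(c["fov_y"]/2)); R=np.array(c["R"]); t=np.array(c["t"])
    d=R.T@np.array([(u-c["cx"])/f,(v-c["cy"])/f,1]); return -R.T@t, d/np.linalg.norm(d)
def plane(c,u,v,z):
    o,d=ray(c,u,v); return o+d*(z-o[2])/d[2]
def tri(r1,r2):
    (a,d),(b,e)=r1,r2
    s=np.linalg.lstsq(np.c_[d,-e],b-a,rcond=None)[0]
    p,q=a+d*s[0],b+e*s[1]; return (p+q)/2,np.linalg.norm(p-q)
def proj(c,X):
    f=240/np.tan(np.radians(c["fov_y"]/2)); p=np.array(c["R"])@X+c["t"]; return f*p[0]/p[2]+c["cx"],f*p[1]/p[2]+c["cy"]
def mask(img,kind,box):
    hsv=cv2.cvtColor(img,cv2.COLOR_BGR2HSV); h,s,v=cv2.split(hsv)
    m={'red':((h<6)|(h>172))&(s>170)&(v>70),'yel':(h>20)&(h<32)&(s>150)&(v>100),'grn':(h>60)&(h<95)&(s>80)}[kind]
    o=np.zeros_like(m); x0,y0,x1,y1=box; o[y0:y1,x0:x1]=m[y0:y1,x0:x1]; return o.astype(np.uint8)
E
python3 - <<'E'
from h import *
T=camera("top");S=camera("scene")
def cen(m):
    n,l,st,c=cv2.connectedComponentsWithStats(m); i=1+np.argmax(st[1:,4]); return st[i],c[i]
a=cen(mask(T["img"],'red',(400,225,440,265)));b=cen(mask(S["img"],'red',(190,215,235,250)))
print(a,b,tri(ray(T,*a[1]),ray(S,*b[1])), plane(T,*a[1],.245))
ya=cen(mask(T["img"],'yel',(285,230,370,270)));yb=cen(mask(S["img"],'yel',(270,200,350,235)))
print(ya,yb)
g=mask(T["img"],'grn',(290,220,410,290)); print(cen(g))
big=[]
for c,(x0,y0,x1,y1),k in((T,(280,215,440,295),5),(S,(185,185,355,325),4)):
    cv2.imwrite(f"pics/z{k}.png",cv2.resize(c["img"][y0:y1,x0:x1],None,fx=k,fy=k,interpolation=cv2.INTER_CUBIC))
E
```

```text
(array([410, 234,  18,  17, 242], dtype=int32), array([418.31404959, 242.15289256])) (array([198, 225,  21,  14, 233], dtype=int32), array([208.16309013, 231.61373391])) (array([ 0.56775916, -0.23217195,  0.23559894]), np.float64(0.0022985851795244007)) [ 0.56710217 -0.22910856  0.245     ]
(array([299, 242,  56,  13, 340], dtype=int32), array([320.41470588, 247.52941176])) (array([282, 216,  50,  14, 134], dtype=int32), array([306.13432836, 220.8880597 ]))
(array([315, 252,  74,  21, 874], dtype=int32), array([352.99199085, 263.05263158]))
```

View pics/z5.png

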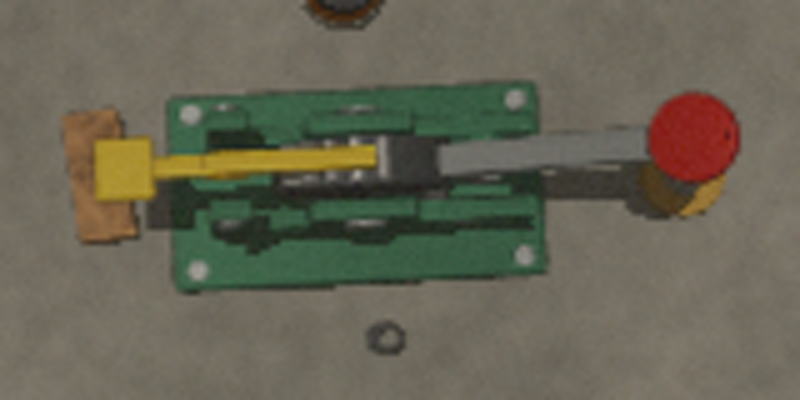

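View pics/z4.png

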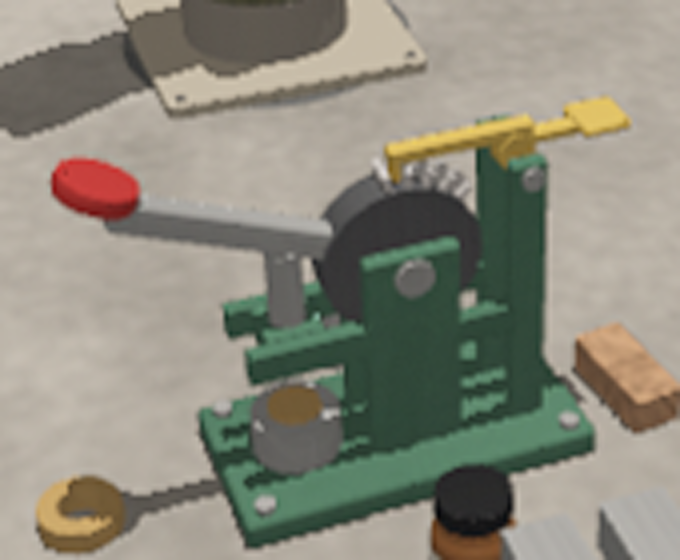

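The zoom shows the pads clearly. The yellow pad is centred at about (304.9,248.8) in top and (334.3,213.8) in scene. The lever points to world −y.

```bash
python3 - <<'E'
from h import *
from scipy.spatial.transform import Rotation as Ro
T=camera("top");S=camera("scene")
Y,e=tri(ray(T,304.9,248.8),ray(S,334.3,213.8)); print(Y,e, plane(T,304.9,248.8,.216))
Rd,e=tri(ray(T,418.8,242.2),ray(S,208.8,230.5)); print(Rd,e, plane(T,418.8,242.2,.245))
yp=plane(T,304.9,248.8,.216); rp=plane(T,418.8,242.2,.245)
d=yp-rp; d[2]=0; print(np.linalg.norm(d)); u=d/np.linalg.norm(d); print("pivot",yp-.13*u, "yaw",np.degrees(np.arctan2(-u[0],u[1])))
# corners of base (zoom)
for p in((166,98),(538,83),(547,268),(178,292)): print(plane(T,280+p[0]/5,215+p[1]/5,.02))
for n,p,z in(("punch",(386,325),.06),("ring",(690,190),.018),("jar",(345,2),.065)): print(n,plane(T,280+p[0]/5,215+p[1]/5,z))
o=get_obs(); M=Ro.from_quat(o["ee_rot"]).as_matrix(); print(M.round(3))
E
```

```text
[0.56076658 0.06785492 0.21048124] 0.0013886247895064697 [0.56001118 0.06700061 0.216     ]
[ 0.56758907 -0.23166788  0.23833007] 0.00013321952549959332 [ 0.56694617 -0.23036591  0.245     ]
0.29744738321543895
pivot [ 0.56304213 -0.06296405  0.216     ] yaw 1.3359739617147162
[0.62024219 0.04813174 0.02      ]
[ 0.62356275 -0.18172554  0.02      ]
[ 0.50937752 -0.1826058   0.02      ]
[0.50067882 0.0436203  0.02      ]
punch [ 0.47653902 -0.08004048  0.06      ]
ring [ 0.55505834 -0.27287756  0.018     ]
jar [ 0.67018357 -0.06158094  0.065     ]
[[-0.     0.923  0.385]
 [ 0.     0.385 -0.923]
 [-1.    -0.    -0.   ]]
```

>>> {"method": "play_rows", "body": {
  "increments": "-0.03 0 0 0;-0.03 0 0 0;-0.03 0 0 0;-0.02 0.01 -0.01 0;0 0.03 -0.026 0;0 0.03 -0.026 0;0 0.03 -0.026 0;0 0.03 -0.026 0;0 0.03 -0.026 0;0 0.03 -0.026 0;0 0.03 -0.026 0;0 0.03 -0.026 0;0 0.03 -0.026 0;0 0.03 -0.026 0",
  "hand": 1,
  "squeeze": 40
}}

```text
clock: 1.7
position: [0.4256, -0.1989, 0.3521]
ee_rot: [0.395, 0.587, -0.396, 0.586]
ft_force: [1.0, 0.2, 0.2]
grip_width: 0.003
```

>>> {"method": "play_rows", "body": {
  "increments": "0 0.028 -0.024 0;0 0.028 -0.024 0;0 0.028 -0.024 0;0 0.028 -0.024 0;0 0.028 -0.024 0;0 0.028 -0.024 0;0 0.028 -0.024 0;0 0.02 -0.02 0;0 0 0 0;0 0 0 0"
}}

```text
clock: 2.7
position: [0.5594, 0.0738, 0.3522]
ee_rot: [0.394, 0.587, -0.393, 0.588]
ft_force: [-0.0, -1.2, 0.9]
grip_width: 0.002
```

```bash
python3 - <<'E'
from h import *
from scipy.spatial.transform import Rotation as Ro
o=get_obs(); M=Ro.from_quat(o["ee_rot"]).as_matrix(); p=o["position"]; print(p,o["ft_force"],o["joint_pos"].round(2))
print(M.T@(np.array([.560,.070,.24])-p))
for n in("scene","top","wrist"): cv2.imwrite(f"pics/{n}1.png",camera(n)["img"])
E
```

```text
[0.55938919 0.0737854  0.35221741] [-0.01361464 -1.18928715  0.9074508 ] [ 0.36  0.23 -0.69  1.4   0.14  1.56 -1.5 ]
[ 0.11221755 -0.00091571  0.00371913]
```

```bash
cd pics; python3 -c "
import cv2,numpy as np
a=[cv2.resize(cv2.imread(n+'1.png'),(400,300)) for n in('scene','top','wrist')]
b=cv2.imread('scene1.png')[140:290,230:430];a.append(cv2.resize(b,(400,300)))
cv2.imwrite('m1.png',np.vstack([np.hstack(a[:2]),np.hstack(a[2:])]))"
```

```text
(no output)
```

View pics/m1.png

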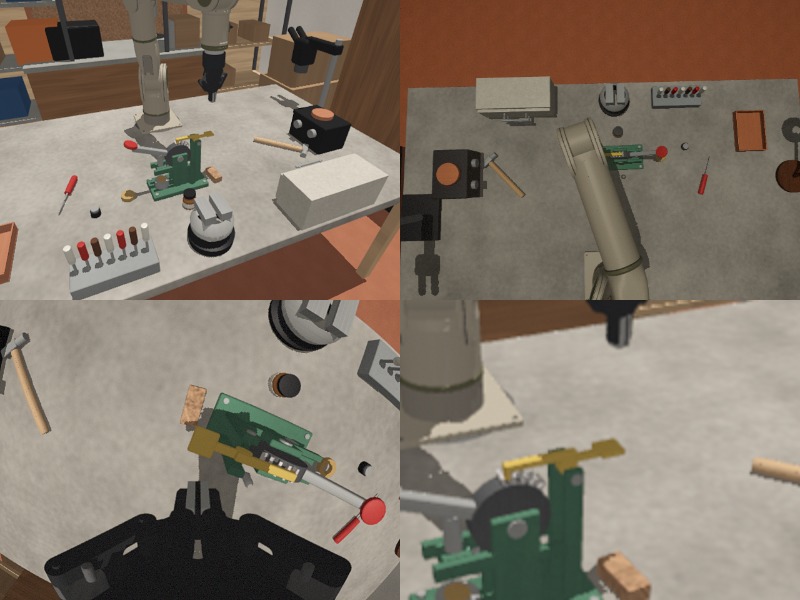

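The wrist view shows the yellow pad at about (205,443) in the mosaic, ahead of the shut fingertips. I'll cross-check its position with the wrist calibration.

```bash
cat >> h.py <<'E'
from scipy.spatial.transform import Rotation as Ro
def wray(c,o,u,v):
    f=240/np.tan(np.radians(c["fov_y"]/2)); A=np.array(c["tool_from_camera"]); M=Ro.from_quat(o["ee_rot"]).as_matrix()
    du,dv=u-c["cx"],v-c["cy"]; r=np.hypot(du,dv); th=r/f
    d=np.array([du/r*np.sin(th),dv/r*np.sin(th),np.cos(th)])
    return np.array(o["position"])+M@A[:3,3], M@A[:3,:3]@d
E
python3 - <<'E'
from h import *
o=get_obs(); c=camera("wrist"); cv2.imwrite("pics/w2.png",cv2.resize(c["img"][180:380,280:620],None,fx=2.3,fy=2.3))
print(c["fov_y"],c["cx"],c["cy"])
for (u,v,z) in((205*1.6,143*1.6,.216),(372*1.6,211*1.6,.245)):
    a,d=wray(c,o,u,v); print(a+d*(z-a[2])/d[2])
E
```

```text
65.70646984690485 316.0978308516324 237.29783269854582
[0.56060335 0.06397049 0.216     ]
[ 0.56731227 -0.22050914  0.245     ]
```

View pics/w2.png

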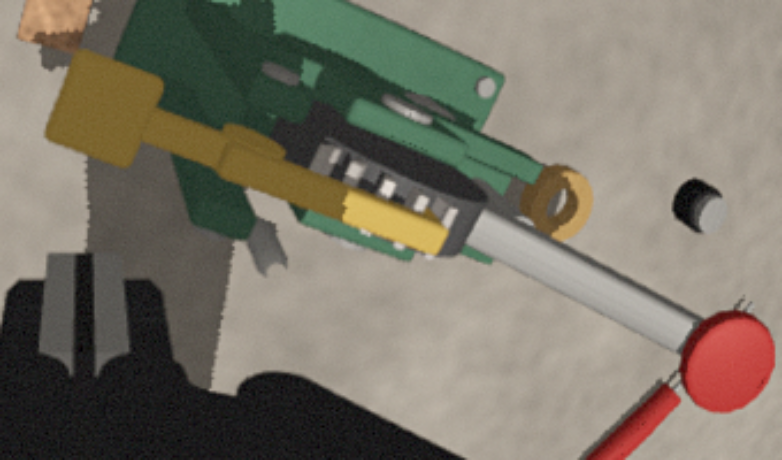

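>>> {"method": "play_rows", "body": {
  "increments": "0.025 0 0.002 0;0.025 0 0.002 0;0.025 0 0 0;0.025 0 0 0;0 0 0 0;0 0 0 0"
}}

```text
clock: 3.5
position: [0.5614, 0.0615, 0.2523]
ee_rot: [0.397, 0.582, -0.397, 0.588]
ft_force: [-0.2, 0.1, -0.2]
grip_width: -0.001
```

```bash
python3 - <<'E'
from h import *
o=get_obs(); print(o["position"],o["ft_force"])
c=camera("wrist")["img"]; s=camera("scene")["img"]
cv2.imwrite("pics/m3.png",np.hstack([cv2.resize(c,(440,330)),cv2.resize(s[160:310,260:420],(352,330))]))
E
```

```text
[0.56138283 0.06152941 0.25234133] [-0.15453209  0.07674197 -0.19791247]
```

View pics/m3.png

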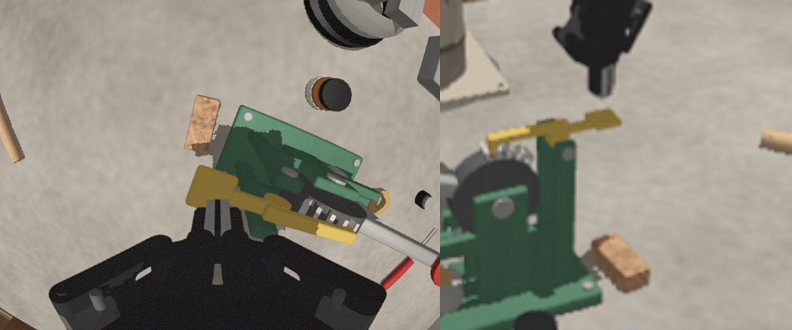

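>>> {"method": "play_rows", "body": {
  "increments": "0 0.001 -0.004 0;0 0 -0.004 0;0.01 0 0 0;0.01 0 0 0;0 0 0 0"
}}

```text
clock: 4.1
position: [0.5608, 0.071, 0.2343]
ee_rot: [0.398, 0.581, -0.396, 0.589]
ft_force: [0.6, -0.7, 0.6]
grip_width: -0.004
```

```bash
python3 - <<'E'
from h import *
o=get_obs(); print(o["position"],o["ft_force"]); print(Ro.from_quat(o["ee_rot"]).as_matrix().round(3))
c=camera("wrist")["img"]; s=camera("scene")["img"]
cv2.imwrite("pics/m4.png",np.hstack([cv2.resize(c[180:420,200:440],(330,330)),cv2.resize(s[160:310,260:420],(352,330))]))
E
```

```text
[0.56084741 0.07097134 0.23426802] [ 0.58442112 -0.65050643  0.6224149 ]
[[ 0.012  0.929  0.37 ]
 [-0.004  0.37  -0.929]
 [-1.     0.01   0.008]]
```

View pics/m4.png

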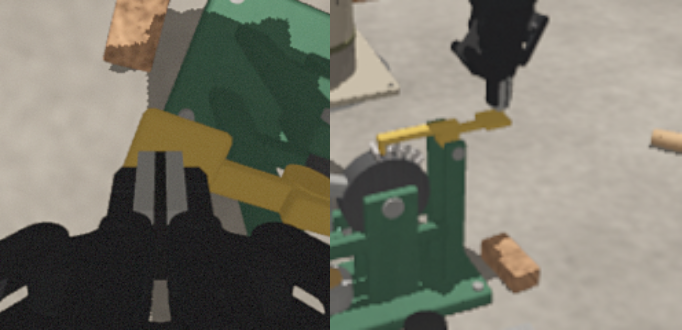

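The fingers are just above the yellow pad and centred on it. I'll press in small steps.

>>> {"method": "play_rows", "body": {
  "increments": "0.006 0 0 0;0.006 0 0 0;0.006 0 0 0;0.006 0 0 0"
}}

```text
clock: 4.6
position: [0.5623, 0.0724, 0.2113]
ee_rot: [0.399, 0.58, -0.394, 0.59]
ft_force: [-1.2, 2.6, 4.0]
grip_width: -0.004
```

>>> {"method": "play_rows", "body": {
  "increments": "0.005 0 0.001 0;0.004 0 0.001 0;0.004 0 0 0;0.003 0 0 0"
}}

```text
clock: 5.0
position: [0.5637, 0.0718, 0.2001]
ee_rot: [0.399, 0.58, -0.394, 0.591]
ft_force: [-18.8, -1.1, 38.0]
grip_width: -0.004
```

```bash
python3 - <<'E'
from h import *
o=get_obs(); print(o["position"],o["ft_force"])
c=camera("wrist")["img"]; s=camera("scene")["img"]
cv2.imwrite("pics/m5.png",np.hstack([cv2.resize(c[180:420,200:440],(330,330)),cv2.resize(s[160:310,260:420],(352,330))]))
E
```

```text
[0.56373724 0.07183074 0.20014782] [-18.79288766  -1.07336172  37.98930213]
```

View pics/m5.png

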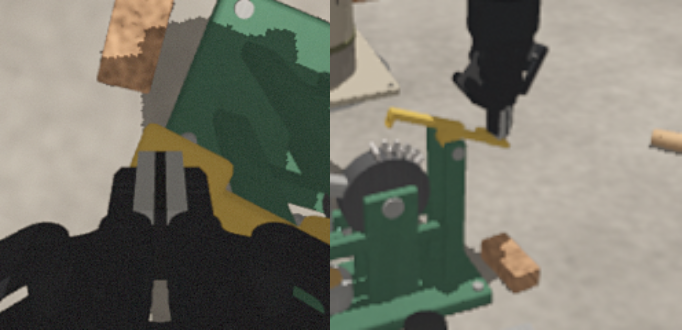

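The pawl is at its stop (38 N), and its tip is visibly well clear of the teeth. Now I'll lift straight up.

>>> {"method": "play_rows", "body": {
  "increments": "-0.006 0 0 0;-0.015 0 0 0;-0.03 0 0 0;-0.03 0 0 0;-0.03 0 0 0;0 0 0 0"
}}

```text
clock: 5.7
position: [0.5616, 0.0682, 0.3166]
ee_rot: [0.399, 0.578, -0.396, 0.591]
ft_force: [-1.1, -0.3, -1.1]
grip_width: -0.001
```

```bash
python3 - <<'E'
from h import *
o=get_obs(); p=o["position"];print(p,o["ft_force"]); M=Ro.from_quat(o["ee_rot"]).as_matrix()
print(M.T@(np.array([.567,-.232,.31])-p))
s=camera("scene")["img"]
cv2.imwrite("pics/m6.png",cv2.resize(s[160:310,180:420],(800,500)))
E
```

```text
[0.56156828 0.06823947 0.3166136 ] [-1.06919405 -0.25500457 -1.14170256]
[ 0.0087433  -0.10553102  0.28107604]
```

View pics/m6.png

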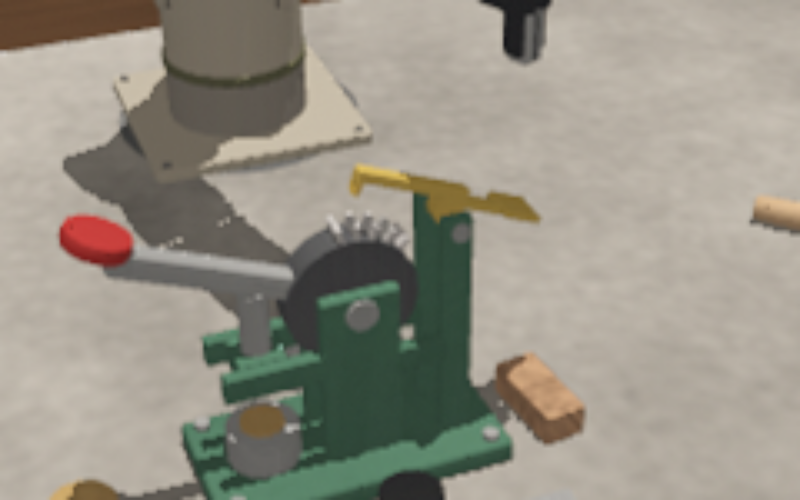

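The pawl stayed up. Next I'll move over to the red pad.

>>> {"method": "play_rows", "body": {
  "increments": "-0.02 0 0 0;0 -0.01 0.026 0;0 -0.01 0.026 0;0 -0.01 0.026 0;0 -0.01 0.026 0;0 -0.01 0.026 0;0 -0.01 0.026 0;0 -0.01 0.026 0;0 -0.01 0.026 0;0 -0.01 0.026 0;0 -0.01 0.026 0;0 0 0 0;0 0 0 0"
}}

```text
clock: 7.05
position: [0.5576, -0.2277, 0.3221]
ee_rot: [0.395, 0.584, -0.402, 0.583]
ft_force: [0.7, 0.7, 0.5]
grip_width: -0.004
```

```bash
python3 - <<'E'
from h import *
o=get_obs(); p=o["position"];print(p,o["ft_force"]); M=Ro.from_quat(o["ee_rot"]).as_matrix(); print(M.round(3))
print(M.T@(np.array([.567,-.230,.265])-p))
c=camera("wrist")["img"]; s=camera("scene")["img"]
cv2.imwrite("pics/m7.png",np.hstack([cv2.resize(c,(440,330)),cv2.resize(s[160:310,160:320],(352,330))]))
E
```

```text
[ 0.55757954 -0.22769318  0.32211958] [0.71153247 0.679454   0.47109467]
[[-0.007  0.932  0.364]
 [-0.007  0.364 -0.932]
 [-1.    -0.009  0.005]]
[0.0570721  0.00844193 0.00531238]
```

View pics/m7.png

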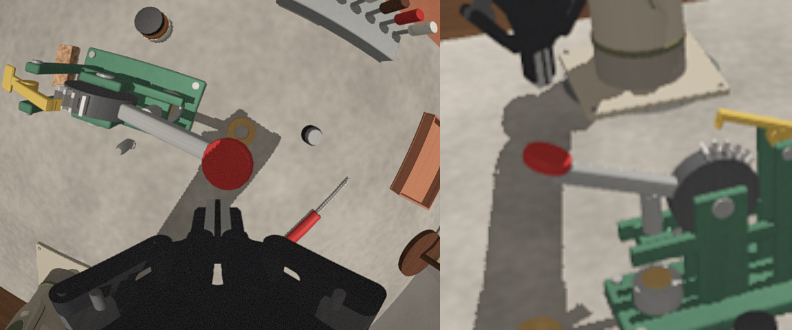

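>>> {"method": "play_rows", "body": {
  "increments": "0.02 0.004 0.003 0;0.02 0.004 0.002 0;0.012 0 0 0;0 0 0 0;0 0 0 0"
}}

```text
clock: 7.65
position: [0.5676, -0.2247, 0.2698]
ee_rot: [0.393, 0.585, -0.4, 0.585]
ft_force: [-0.4, 1.2, 0.9]
grip_width: 0.0
```

```bash
python3 - <<'E'
from h import *
o=get_obs(); p=o["position"];print(p,o["ft_force"]); M=Ro.from_quat(o["ee_rot"]).as_matrix(); 
print(M.T@(np.array([.567,-.231,.253])-p))
c=camera("wrist")["img"]; s=camera("scene")["img"]
cv2.imwrite("pics/m8.png",np.hstack([cv2.resize(c,(440,330)),cv2.resize(s[160:310,160:320],(352,330))]))
E
```

```text
[ 0.56758914 -0.22473788  0.26977459] [-0.41490361  1.16339731  0.87077904]
[ 0.01682729 -0.00273864  0.00550368]
```

View pics/m8.png

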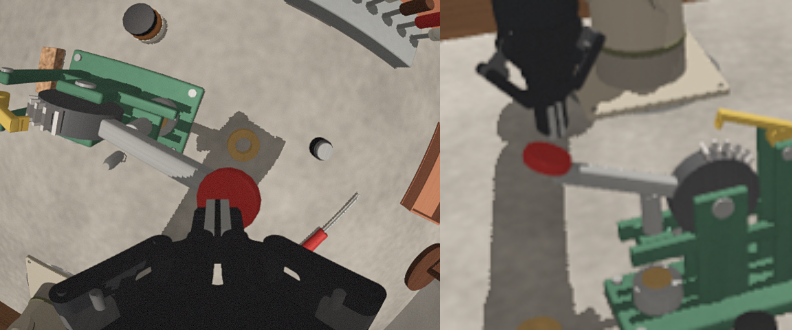

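The fingertips are just above the red pad, about 6 mm toward the pivot side. I'll correct that sideways and then start pushing.

>>> {"method": "play_rows", "body": {
  "increments": "0 -0.002 0.005 0;0 -0.002 0.005 0;0.008 0 0.001 0;0.008 0 0.001 0;0.006 -0.001 0.002 0;0.006 -0.001 0.003 0"
}}

```text
clock: 8.35
position: [0.5698, -0.2459, 0.2446]
ee_rot: [0.394, 0.582, -0.4, 0.588]
ft_force: [-2.2, 2.3, 5.0]
grip_width: -0.001
```

>>> {"method": "play_rows", "body": {
  "increments": "0.008 0 0 0;0.008 0 0 0;0.008 0 0 0;0.008 0 0 0"
}}

```text
clock: 8.75
position: [0.571, -0.2506, 0.2137]
ee_rot: [0.394, 0.578, -0.402, 0.59]
ft_force: [-1.4, -2.8, 6.3]
grip_width: -0.002
```

>>> {"method": "play_rows", "body": {
  "increments": "0.008 0 0 0;0.008 0 0 0;0.008 0 0 0;0.008 0 -0.001 0"
}}

```text
clock: 9.15
position: [0.5713, -0.2561, 0.1825]
ee_rot: [0.394, 0.574, -0.405, 0.592]
ft_force: [0.3, -3.6, 6.8]
grip_width: 0.001
```

>>> {"method": "play_rows", "body": {
  "increments": "0.008 0 -0.001 0;0.008 0 -0.001 0;0.008 0 -0.001 0;0.006 0 -0.001 0"
}}

```text
clock: 9.55
position: [0.5713, -0.2576, 0.153]
ee_rot: [0.395, 0.571, -0.407, 0.594]
ft_force: [-0.3, -0.5, 6.2]
grip_width: -0.003
```

```bash
python3 - <<'E'
from h import *
o=get_obs(); p=o["position"];print(p,o["ft_force"]); M=Ro.from_quat(o["ee_rot"]).as_matrix();print(M.round(3)) 
c=camera("wrist")["img"]; s=camera("scene")["img"]
cv2.imwrite("pics/m9.png",np.hstack([cv2.resize(c,(440,330)),cv2.resize(s[160:310,160:320],(352,330))]))
E
```

```text
[ 0.57130824 -0.25759017  0.15298859] [-0.26772721 -0.48967986  6.19638897]
[[ 0.018  0.934  0.357]
 [-0.033  0.358 -0.933]
 [-0.999  0.005  0.037]]
```

View pics/m9.png

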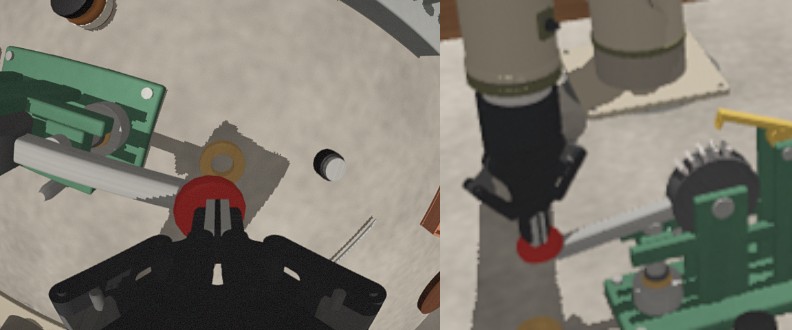

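The lever is following, and the fingertips are still well on the pad. I'll push on to the stop.

>>> {"method": "play_rows", "body": {
  "increments": "0.006 0 0 0;0.005 0 0 0;0.004 0 0 0;0.003 0 0 0"
}}

```text
clock: 10.05
position: [0.572, -0.257, 0.1394]
ee_rot: [0.395, 0.571, -0.406, 0.595]
ft_force: [-17.2, 4.9, 37.9]
grip_width: -0.001
```

>>> {"method": "play_rows", "body": {
  "increments": "0.003 0 0 0;0.003 0 0 0;0.003 0 0 0"
}}

```text
clock: 10.35
position: [0.5719, -0.2569, 0.1396]
ee_rot: [0.394, 0.57, -0.407, 0.595]
ft_force: [-12.7, 5.0, 27.9]
grip_width: 0.001
```

>>> {"method": "play_rows", "body": {
  "increments": "-0.006 0 0 0;-0.015 0 0 0;-0.03 0 0 0;-0.03 0 0.01 0;-0.03 0 0.02 0;-0.03 0 0.03 0;-0.03 0 0.03 0;0 0 0.03 0;0 0 0.03 0;0 0 0 0;0 0 0 0;0 0 0 0"
}}

```text
clock: 11.55
position: [0.6231, -0.3913, 0.3266]
ee_rot: [0.393, 0.572, -0.405, 0.595]
ft_force: [1.4, -0.3, -1.1]
grip_width: 0.001
```

```bash
python3 - <<'E'
from h import *
o=get_obs(); print(o["clock"],o["position"],o["ft_force"])
S=camera("scene");T=camera("top");s=S["img"]
cv2.imwrite("pics/m10.png",np.hstack([cv2.resize(s[160:340,160:380],(440,360)),cv2.resize(T["img"][200:300,270:450],(360,360))]))
m=mask(s,'red',(170,200,260,300)); n,l,st,c=cv2.connectedComponentsWithStats(m); i=1+np.argmax(st[1:,4]); print(st[i],c[i])
u=np.array([-.0233,.9997,0]); piv=np.array([.563,-.063,.15])
for q in(.5,.55,.585,.6,.62):
    a=.42-q; 
    # pad centre of body (7mm below the top)
    pc=piv-u*(.19*np.cos(a)-.013*np.sin(a))+np.array([0,0,.19*np.sin(a)+.013*np.cos(a)]); print(q,proj(S,pc),proj(T,pc))
E
```

```text
11.55 [ 0.62311953 -0.39129097  0.32657997] [ 1.41098595 -0.34515877 -1.05246752]
[197 267  19  16 239] [206.08786611 274.44769874]
0.5 (np.float64(204.2040186154406), np.float64(266.1095519474741)) (np.float64(420.03780385288076), np.float64(245.25072260792493))
0.55 (np.float64(204.91431155916203), np.float64(269.4034789299927)) (np.float64(419.2310800253723), np.float64(245.56914141421615))
0.585 (np.float64(205.5300734957654), np.float64(271.65195435906537)) (np.float64(418.5750168195202), np.float64(245.7937355527007))
0.6 (np.float64(205.82328208548174), np.float64(272.6003731322659)) (np.float64(418.2713600182881), np.float64(245.89033599770227))
0.62 (np.float64(206.2411868257824), np.float64(273.8502491368444)) (np.float64(417.8458583099249), np.float64(246.01940626375378))
```

View pics/m10.png

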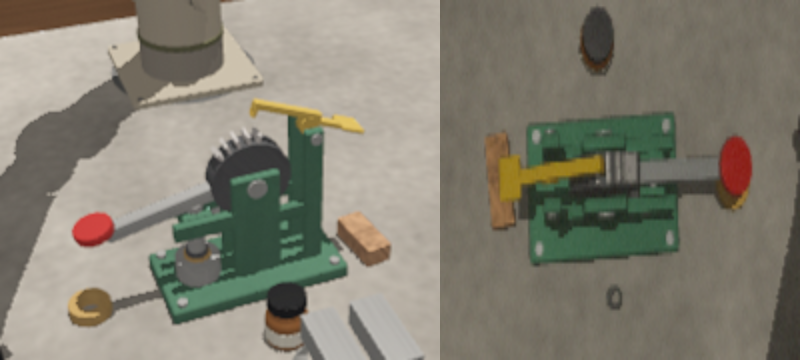

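The lever pad is at scene pixel (206,274), which matches q ≈ 0.62. The pawl is tilted clear, the arm is free, and the loose things nearby haven't moved.

```bash
python3 -c "
from workcell import workorder
print(workorder.hand_in())"
```

```text
the job is handed in; nothing more can be done
None
```

The press is closed and the job is handed in; the hand-in gave no verdict.

- **Pawl:** I pressed the yellow pad down to its stop, reading 38 N there. After I lifted off, the pictures showed the pawl staying clear of the teeth.
- **Lever:** I pushed the red pad down along its arc, at about 5–7 N on the way. The force rose to about 38 N at the bottom stop. I held it there for 0.3 s and then moved clear.
- **Last checks (11.55 s on the clock):**
  - The red pad is at scene pixel (206.1, 274.4). I predicted (206.2, 273.9) for the lever at 0.62 rad, so it is at its stop.
  - The pawl is still tilted free of the teeth.
  - The tool is well clear, about 0.33 m up, with only about 1 N on the sensor.
  - The punch, ring, jar and sanding block look unmoved. I judged these by eye, and I did not check the hammer, graver and loupe in the last close-ups; the arm's path stayed above the bench, away from them.
- **Disagreements:** My two-view heights for the pads came out about 6 mm lower than the stated ones. I used the stated heights and found contact by force. The tool also tilted about 2° during the pushes.

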